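# Change the sample in the lead shield

### The arm

A 6-joint arm with a two-finger parallel gripper is mounted at the origin on the work surface. World frame = base frame: x ahead of the robot, y to its left, z up, the work surface at z = 0. Lengths are in m, angles in degrees, forces in N, time in s.
With the tool pointing down it reaches from about 0.35 to 0.875 m from the base axis. Payload 4.2 kg.
Tool frame: the origin (TCP) lies at the very end of the fingers, on their centre line; the grasp point (between the pads) lies 19 mm behind it; z points along the fingers, y is the line along which they close (so a half turn about z gives the same grasp; the last joint's range is limited). The gripper opens to 87 mm and grips with 3 to 60 N. Pads are 19 mm wide; open, the fingers measure 117 mm over their backs; the gripper's body (75 mm by 190 mm) begins 51 mm behind the grasp point.
Start: joints at [-61.158, 22.042, 0.453, 0, -68.411, -14.817], TCP at [0.151, -0.606, 0.223] pointing down, gripper open.
Joint ranges: [-179.83, 179.83], [-69.29, 118.12], [-61.27, 80.66], [-181.25, 117.63], [-171.15, -9.14], [-177.46, 177.46]. Speed limits (degrees/s): [159.86, 159.86, 180, 180, 180, 180].

### API

Orientations are given as a 3x3 rotation matrix whose columns are the frame's x, y, z axes.
In Python, from station import monitor, cams, ticket gives the robot as it stands.
- The arm moves only by the tool drive_tool, never from a script. Its argument "moves" is a list of rows, each an object with "delta_pos": the shift along the tool's x, y, z in mm, a list of three; "turn": the turn about the tool's z in rad; "claw": the opening, from 0 (shut) to 1 (fully open). A call has 1 to 12 rows; each row shifts and turns the commanded pose from where the row before left it, along the tool's axes as they then stand; what a row does not reach is not made up. A row lasts 1/8 s, in which the tool goes at most 62.5 mm and 10.7 degrees, less where a joint would pass 70% of its speed; a pose out of reach is approached as far as the arm can. A call is refused whole if a number of a shift passes 62.5 or a number of a turn 0.188, either way. A call with a gripper value outside its range is refused whole. The fingers move at their own pace and stop on an object; the grip force is fixed at half the most. Time passes only in rows, so rows that do not move let the fingers close. It gives the time, the measured TCP pose, the force, the opening and the grip force at its end, in the units of the state.
- monitor.sense(): the state, without advancing time (a new reading comes with each control period).
- cams.capture(name): name is "side" or "top"; returns a dict with "color" (384x512x3 uint8, red, green, blue), "range_z" (384x512 float32, m along the optical axis (not along the pixel's ray), 0 where there is no reading), "vertical_fov" (degrees; the focal length in pixels is half the picture's height over the tangent of half this angle, whatever the lens; pixels are square), "cx", "cy" (the principal point, pixels), "extrinsics" (4x4, takes a point from camera to world coordinates). Camera axes: x right, y down, z forward; pixel columns grow to the right and rows downward; lengths in m; the calibration is good to about 2 mm. A picture is of the moment at which its call begins.
- ticket.finish_job(): hands the job in; it is judged then, once.
The state is a dict: "time_s": time; "joints": joint angles; "joint_velocities": joint speeds; "effort": joint torques, N m; "tcp_pos": TCP position; "ee_rot": TCP orientation; "wrist_force": force on the tool from outside, world axes, zero at the start; "moment": the same for the moment, N m; "gripper_width": opening from 0.0 (shut) to 1.0 (fully open); "gripper_force": force on a finger pad.
Only numpy, scipy, OpenCV 4.12 (cv2) and the standard library are available. Lean on these libraries where they do the work, as an engineer would, in place of code of your own. Each camera call takes 0.05 s, during which the arm holds its last target. There are 200 camera calls.

### The job

Change the sample in the gamma counter: raise the hinged lid of the lead-brick shield until it leans back on its stops, lift the counted pot off the detector and stand it in the free part of the steel tray, then set the waiting pot from the balance pan gently on the detector, upright and centred on the round end cap. Then lower the lid gently until it rests shut, without letting it drop. Leave the two pots already in the tray standing where they are.

Things in the scene. Friction and masses are not known exactly. Their poses are not given: they have to be found in the camera images.
- shield: the lead shield: a square box of four white lead bricks (outside 250 x 250 mm, walls 50 mm thick, 106 mm high with its base plate; chamber 150 x 150 mm, open upward, lined with copper). Fixed to the bench. Origin: centre of its underside. x points from the front (robot side) to the hinge side, z up. Two steel stops, 60 mm high, stand on the far wall
- lid (a joint): lid angle in rad: 0 shut, 1.75 (100 degrees, a little past upright) leaning back on its stops, where it stays by its own weight. The lid (about 0.65 kg, 175 mm from hinge to front edge, 190 mm wide, 8 mm thick, aluminium over copper) falls shut by gravity if let go at less than about 1.5 rad; the hinge hardly brakes it. Lifting the handle takes about 3 to 4 N
- lid_hinge (a point): centre of the lid's hinge line, 85 mm to +x of the shield's centre and 109.5 mm above the bench; the hinge line runs along the shield's y
- lid_handle (a point): middle of the lid's handle: round steel bar, 10 mm diameter, 110 mm long along the shield's y, on two end posts leaning out over the lid's front edge. Shut: bar axis 190 mm to -x of the hinge line and 35 mm above it, 15 mm in front of the lid's edge, 38 mm above the front wall's top, 144 mm above the bench. It swings with the lid; open it is the lid's highest part, 290 mm above the bench
- cap (a point): centre of the flat top of the detector's round aluminium end cap, 76 mm diameter, in the middle of the chamber floor, 30 mm above the bench (76 mm below the top of the shield's walls)
- detector: the detector end cap (76 mm diameter) with its 92 mm collar, fixed in the shield; its origin is the same point as cap
- pot_counted: the counted sample: closed round pot, 54 mm diameter, 70 mm high, about 0.18 kg, clear body with brown filling and a white screw cap (top 17 mm); starts on the detector under the lid. Origin: centre of its underside, z up. All four pots are alike
- pot_next: the next sample: the same kind of pot, standing on the balance pan. Origin: centre of its underside
- pot_a: pot already in the tray, at its far (+x) end; leave it. Origin: centre of its underside
- pot_b: pot already in the tray, near its middle; leave it. Origin: centre of its underside
- tray: stainless steel tray for counted pots, 240 mm (its x) x 110 mm (its y), 18 mm high, walls and floor 4 mm thick, fixed to the bench. Origin: centre of its underside. Its -x half (about -115 to -20 mm) is free; the middle of the free place is at x = -70 mm
- balance: compact balance, 200 x 140 mm, fixed, with a round steel pan of 115 mm diameter. Origin: centre of its underside
- pan (a point): centre of the pan's top face, 45 mm above the bench
Things that resemble listed ones, but are neither listed nor needed, are in the scene too. Leave any blue look-alike of the pot_next alone.

How it is judged (in metres and radians):
On the way, in this order (a step that is already met when the one before it is completed fails the run):
1. the lid is raised and leans back on its stops (value of joint lid above 1.65 rad), for 0.2 s.
2. the counted pot stands in the tray (x of pot_counted in the frame of tray between -0.1 and 0.1 m and y of pot_counted in the frame of tray between -0.035 and 0.035 m and z of pot_counted in the frame of tray below 0.01 m and angle between pot_counted's own z axis and vertical below 0.1 rad and linear speed of pot_counted below 0.03 m/s), for 0.2 s.
3. the next pot stands centred on the detector (horizontal distance between pot_next and cap below 0.012 m and z of pot_next in the frame of detector below 0.006 m and angle between pot_next's own z axis and vertical below 0.1 rad and linear speed of pot_next below 0.03 m/s), for 0.2 s.
At the end, for the whole second after the job is handed in: The lid rests shut (under 0.03 rad); the counted pot stands upright (within 0.1 rad) on the tray's floor; the next pot stands upright on the detector, its axis within 12 mm of the end cap's centre; both at rest (all of step 2 and all of step 3 and value of joint lid below 0.03 rad); the robot touches nothing.
It fails at once if the lid drops shut (faster than 2.5 rad/s in its last 0.3 rad; a fall from more than about 8 mm at its front edge) (value of joint lid below 0.3 rad and velocity of joint lid below -2.5 rad/s).
It fails at once if the next pot is dropped or driven onto the detector (faster than 0.35 m/s within its last 20 mm; a drop of about 6 mm) (horizontal distance between pot_next and cap below 0.05 m and z of pot_next in the frame of detector below 0.02 m and linear speed of pot_next above 0.35 m/s).
It fails at once if a pot already in the tray is moved by more than 25 mm or tipped (distance of any of pot_a, pot_b from where it was at the start of the episode above 0.025 m or angle between any of pot_a, pot_b's own z axis and vertical above 0.4 rad).
It also fails if it takes over 72 s, if anything falls off the work surface, if the arm or the gripper's body presses on something with over 40 N, if the wrist force passes 120 N, or if a joint passes its speed limit or range.

## Working session

There is one attempt and no reset: what is moved stays moved. The work goes in short steps, Python scripts to look and compute and a tool call to move; the robot and the scene stay as the last step left them, time stands still between calls to the robot, and variables do not carry over. Pictures are saved under pics/ and viewed, at most 10 in all, crops included, and the job is handed in when it is done.

Besides the shell and the picture viewer there is one more tool, called after "Request:" as name([rows], argument=value, ...), one row to a line, values as JSON. drive_tool: Moves the arm, as the interface text tells. Its arguments: {"type":"object","properties":{"moves":{"type":"array","items":{"type":"object","properties":{"delta_pos":{"type":"array","items":{"type":"number"}},"turn":{"type":"number"},"claw":{"type":"number"}}}}},"required":["moves"]}

```bash
mkdir -p pics; ls
cat > h.py <<'E'
import numpy as np,cv2
from station import monitor,cams,ticket
def cap(n):
    d=cams.capture(n); d['f']=d['color'].shape[0]/2/np.tan(np.radians(d['vertical_fov'])/2); return d
def pts(d):
    z=d['range_z']; v,u=np.mgrid[:z.shape[0],:z.shape[1]]
    p=np.stack([(u-d['cx'])/d['f']*z,(v-d['cy'])/d['f']*z,z,np.ones_like(z)],-1)
    w=(p@np.array(d['extrinsics']).T)[...,:3]; w[z==0]=np.nan; return w
def ray(d,u,v,h):
    E=np.array(d['extrinsics']); r=E[:3,:3]@[(u-d['cx'])/d['f'],(v-d['cy'])/d['f'],1]
    return E[:3,3]+r*(h-E[2,3])/r[2]
E
python3 - <<'E'
from h import *
s=monitor.sense();print({k:np.round(v,3).tolist() for k,v in s.items()})
for n in('top','side'):
    d=cap(n); np.savez('%s0.npz'%n,**d); cv2.imwrite(f'pics/{n}0.png',cv2.resize(d['color'][...,::-1],None,fx=1.5,fy=1.5)); print(n,d['f'],d['cx'],d['cy'],np.round(d['extrinsics'],3).tolist())
E
```

```text
pics
{'time_s': 0.0, 'joints': [-61.158, 22.092, 0.378, -0.029, -68.412, -14.818], 'joint_velocities': [-0.073, 0.056, 0.03, -0.03, -0.025, -0.157], 'effort': [0.001, -39.067, 18.741, 4.22, 0.011, -0.0], 'tcp_pos': [0.151, -0.606, 0.221], 'ee_rot': [[-0.97, -0.242, -0.001], [-0.242, 0.97, 0.002], [0.0, 0.002, -1.0]], 'wrist_force': [0.037, -0.492, -0.849], 'moment': [-0.011, -0.025, -0.015], 'gripper_force': 0.0, 'gripper_width': 0.999}
top 439.79456913240836 253.90757336012464 191.39944479992437 [[0.017, -0.982, 0.189, 0.318], [-1.0, -0.017, -0.001, -0.029], [0.004, -0.189, -0.982, 1.296], [0.0, 0.0, 0.0, 1.0]]
side 372.08168797604327 250.75516058026716 188.91972037900024 [[-0.989, -0.116, 0.091, 0.432], [-0.146, 0.717, -0.682, 0.731], [0.014, -0.688, -0.726, 0.921], [0.0, 0.0, 0.0, 1.0]]
```

View pics/top0.png

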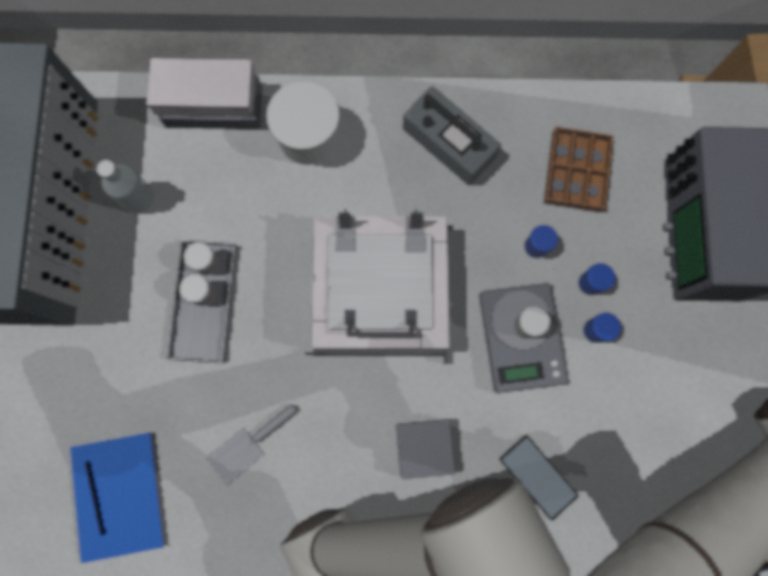

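View pics/side0.png

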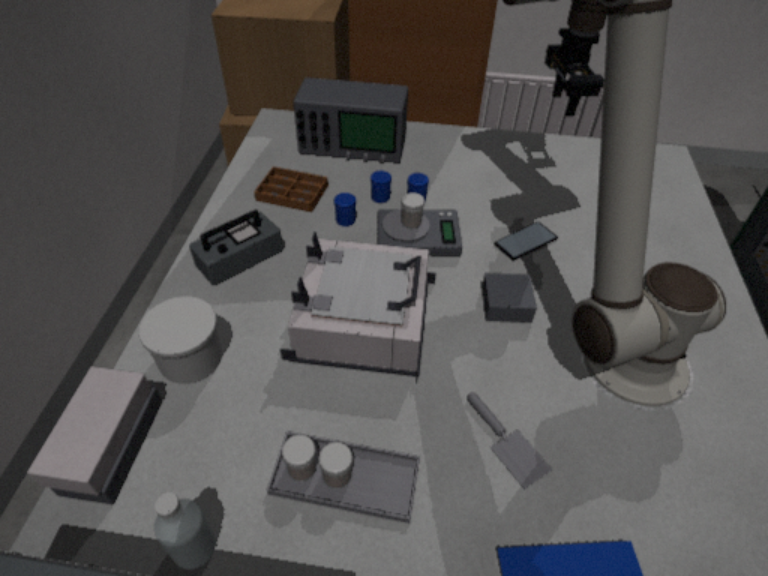

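The top view shows the shield and lid at about (382,285) with the handle near (382,322). The tray is at (205,300) with its pots at (197,256) and (194,289), so its near end is free. The balance is at (523,336) and its white pot at (534,320). Next I'll measure these.

Run:
```python
from h import *
P={n:pts(dict(np.load(n+'0.npz'))) for n in('top','side')}
C={n:np.load(n+'0.npz')['color'].astype(int) for n in P}
def sel(n,x,y,z,white=False):
    p=P[n]; m=(p[...,0]>x[0])&(p[...,0]<x[1])&(p[...,1]>y[0])&(p[...,1]<y[1])&(p[...,2]>z[0])&(p[...,2]<z[1])
    if white: m&=C[n].min(-1)>120
    return p[m]
d=dict(np.load('top0.npz'))
for nm,u,v,h in(('shield',255,190,.11),('handle',255,220,.144),('pota',131,171,.074),('potb',129,193,.074),('next',356,214,.115),('traynear',133,239,.018),('pan',347,212,.045)): print(nm,ray(d,u,v,h).round(3))
def rect(q): 
    r=cv2.minAreaRect((q[:,:2]*1000).astype(np.float32)); return [np.round(a,1) for a in r],len(q)
for n in P:
    print(n,'shield',rect(sel(n,(.35,.75),(-.2,.17),(.098,.114))))
    h=sel(n,(.35,.55),(-.15,.12),(.135,.156)); 
    print(' handle',h.mean(0).round(3),rect(h),np.percentile(h[:,2],[5,50,95]))
    t=sel(n,(.3,.75),(.2,.45),(.012,.024));print(' tray',rect(t))
    t=sel(n,(.3,.75),(.2,.45),(.066,.08));
    for lo,hi in((.45,.555),(.555,.7)):
        q=t[(t[:,0]>lo)&(t[:,0]<hi)]
        if len(q)>5: print(' pot',q.mean(0).round(4),rect(q))
    q=sel(n,(.35,.65),(-.4,-.15),(.108,.122)); print(' next',q.mean(0).round(4),rect(q))
    q=sel(n,(.3,.7),(-.4,-.12),(.038,.05)); print(' pan',q.mean(0).round(4),rect(q))
    q=sel(n,(.3,.7),(-.42,-.12),(.022,.038)); print(' bal',len(q),rect(q) if len(q)>5 else '')
```

```text
shield [ 0.55  -0.033  0.11 ]
handle [ 0.463 -0.034  0.144]
pota [0.607 0.322 0.074]
potb [0.543 0.323 0.074]
next [ 0.488 -0.308  0.115]
traynear [0.418 0.318 0.018]
pan [ 0.503 -0.298  0.045]
top shield ([array([560.5, -26.3]), array([249.5, 249.5]), np.float64(0.9)], 6763)
 handle [ 0.457 -0.029  0.145] ([array([460.8, -28.8]), array([ 17.6, 116.9]), np.float64(1.0)], 195) [0.13964521 0.14522772 0.14984094]
 tray ([array([585.7, 336.8]), array([362.6, 164.8]), np.float64(11.8)], 384)
 pot [0.5398 0.3241 0.0715] ([array([537.8, 324.5]), array([34.1, 51. ]), np.float64(0.5)], 191)
 pot [0.5982 0.3226 0.0713] ([array([594.9, 322.7]), array([54.5, 79.5]), np.float64(88.4)], 348)
 next [ 0.4896 -0.3073  0.1124] ([array([ 489.4, -308. ]), array([51.3, 52. ]), np.float64(45.3)], 288)
 pan [ 0.487  -0.285   0.0425] ([array([ 439.1, -275. ]), array([220.9, 409.3]), np.float64(51.2)], 988)
 bal 2070 ([array([ 505.2, -248. ]), array([379.4, 260.5]), np.float64(3.1)], 2070)
side shield ([array([563.2, -26. ]), array([252.9, 253.4]), np.float64(1.1)], 2683)
 handle [ 0.459 -0.022  0.148] ([array([462. , -26.9]), array([ 21.9, 120.8]), np.float64(0.3)], 131) [0.13781345 0.14897245 0.15191097]
 tray ([array([534.2, 324.8]), array([111.6, 240.2]), np.float64(87.4)], 656)
 pot [0.5398 0.3273 0.0741] ([array([538. , 325.1]), array([33.9, 54.2]), np.float64(1.2)], 258)
 pot [0.598  0.3248 0.0742] ([array([595.1, 321.9]), array([54.4, 82.3]), np.float64(87.3)], 499)
 next [ 0.4904 -0.2995  0.1153] ([array([ 496.8, -241.2]), array([183.3,  64.7]), np.float64(89.1)], 144)
 pan [ 0.4768 -0.2911  0.043 ] ([array([ 491.5, -231.5]), array([344.4, 268.7]), np.float64(8.8)], 793)
 bal 577 ([array([ 451.7, -292.6]), array([219.1, 427.5]), np.float64(56.3)], 577)
```

Request:
drive_tool([
  {"turn": -0.168},
  {"turn": -0.168},
  {"turn": -0.168},
  {"turn": -0.168},
  {"turn": -0.168},
  {"turn": -0.168},
  {"turn": -0.168},
  {"turn": -0.168},
  {},
])

```text
invalid input
```

```bash
cat >> h.py <<'E'
def go(*T):
    s=monitor.sense();p=np.array(s['tcp_pos']);R=np.array(s['ee_rot'])
    print('t',s['time_s'],'tcp',p.round(4),'az',round(float(np.degrees(np.arctan2(R[1,0],R[0,0]))),2),'F',np.round(s['wrist_force'],1),'w',round(s['gripper_width'],3),'gf',round(s['gripper_force'],1),'tilt',R[:,2].round(3))
    for t in T: t=np.array(t); print(' delta tool mm',(R.T@(t-p)*1000).round(1)); p=t
E
python3 - <<'E'
from h import *
go((.4565,-.029,.221),(.4565,-.029,.129))
E
```

```text
t 0.1 tcp [ 0.1514 -0.6059  0.2216] az -165.98 F [-0.7  0.6  1. ] w 0.997 gf 0.0 tilt [-0.001  0.002 -1.   ]
 delta tool mm [-435.8  485.8    1.4]
 delta tool mm [-0.  -0.2 92. ]
```

Rows need all their fields.

Request:
drive_tool([
  {"delta_pos": [0, 0, 0], "turn": -0.168, "claw": 1},
  {"delta_pos": [0, 0, 0], "turn": -0.168, "claw": 1},
  {"delta_pos": [0, 0, 0], "turn": -0.168, "claw": 1},
  {"delta_pos": [0, 0, 0], "turn": -0.168, "claw": 1},
  {"delta_pos": [0, 0, 0], "turn": -0.168, "claw": 1},
  {"delta_pos": [0, 0, 0], "turn": -0.168, "claw": 1},
  {"delta_pos": [0, 0, 0], "turn": -0.168, "claw": 1},
  {"delta_pos": [0, 0, 0], "turn": -0.168, "claw": 1},
  {"delta_pos": [0, 0, 0], "turn": 0, "claw": 1},
])

```text
time_s: 1.23
tcp_pos: [0.1514, -0.6061, 0.222]
ee_rot: [[0.016, -1.0, -0.0], [-1.0, -0.016, 0.001], [-0.001, 0.0, -1.0]]
wrist_force: [0.1, -0.5, -0.2]
gripper_width: 1.004
gripper_force: 0.0
```

Run:
```python
from h import *
go((.4565,-.029,.221),(.4565,-.029,.129))
```

```text
t 1.225 tcp [ 0.1514 -0.6061  0.222 ] az -89.09 F [ 0.1 -0.5 -0.2] w 1.004 gf 0.0 tilt [-0.     0.001 -1.   ]
 delta tool mm [-572.1 -314.2    1.5]
 delta tool mm [ 0.1 -0.  92. ]
```

Request:
drive_tool([
  {"delta_pos": [-47.7, -26.2, 0], "turn": 0, "claw": 1},
  {"delta_pos": [-47.7, -26.2, 0], "turn": 0, "claw": 1},
  {"delta_pos": [-47.7, -26.2, 0], "turn": 0, "claw": 1},
  {"delta_pos": [-47.7, -26.2, 0], "turn": 0, "claw": 1},
  {"delta_pos": [-47.7, -26.2, 0], "turn": 0, "claw": 1},
  {"delta_pos": [-47.7, -26.2, 0], "turn": 0, "claw": 1},
  {"delta_pos": [-47.7, -26.2, 0], "turn": 0, "claw": 1},
  {"delta_pos": [-47.7, -26.2, 0], "turn": 0, "claw": 1},
  {"delta_pos": [-47.7, -26.2, 0], "turn": 0, "claw": 1},
  {"delta_pos": [-47.7, -26.2, 0], "turn": 0, "claw": 1},
  {"delta_pos": [-47.7, -26.2, 0], "turn": 0, "claw": 1},
  {"delta_pos": [-47.7, -26.2, 0], "turn": 0, "claw": 1},
])

```text
time_s: 2.72
tcp_pos: [0.456, -0.0266, 0.2227]
ee_rot: [[0.015, -1.0, 0.0], [-1.0, -0.015, 0.0], [-0.0, -0.0, -1.0]]
wrist_force: [0.5, 0.4, 0.0]
gripper_width: 1.003
gripper_force: 0.0
```

Run:
```python
from h import *
go((.4565,-.029,.221),(.4565,-.029,.129))
```

```text
t 2.725 tcp [ 0.456  -0.0266  0.2227] az -89.13 F [0.5 0.4 0. ] w 1.003 gf 0.0 tilt [ 0.  0. -1.]
 delta tool mm [ 2.4 -0.5  1.7]
 delta tool mm [ 0.  0. 92.]
```

Request:
drive_tool([
  {"delta_pos": [0, 0, 40], "turn": 0, "claw": 1},
  {"delta_pos": [0, 0, 35], "turn": 0, "claw": 1},
  {"delta_pos": [0, 0, 18], "turn": 0, "claw": 1},
  {"delta_pos": [0, 0, 0], "turn": 0, "claw": 0.5},
  {"delta_pos": [0, 0, 0], "turn": 0, "claw": 0.3},
  {"delta_pos": [0, 0, 0], "turn": 0, "claw": 0},
  {"delta_pos": [0, 0, 0], "turn": 0, "claw": 0},
  {"delta_pos": [0, 0, 0], "turn": 0, "claw": 0},
  {"delta_pos": [0, 0, 0], "turn": 0, "claw": 0},
  {"delta_pos": [0, 0, 0], "turn": 0, "claw": 0},
])

```text
time_s: 3.98
tcp_pos: [0.4555, -0.0284, 0.1296]
ee_rot: [[0.018, -1.0, 0.0], [-1.0, -0.018, 0.0], [-0.0, -0.0, -1.0]]
wrist_force: [-1.2, 0.2, -0.4]
gripper_width: 0.289
gripper_force: 0.0
```

Run:
```python
from h import *
go()
# arc in tool y/z for bar
th=np.arange(0,1.7600,.0875);x=-190*np.cos(th)+35*np.sin(th);z=190*np.sin(th)+35*np.cos(th)
print(np.c_[th,-np.r_[0,np.diff(x)],-np.r_[0,np.diff(z)]].round(1).tolist())
```

```text
t 3.975 tcp [ 0.4555 -0.0284  0.1296] az -88.97 F [-1.2  0.2 -0.4] w 0.289 gf 0.0 tilt [ 0.  0. -1.]
[[0.0, -0.0, -0.0], [0.1, -3.8, -16.5], [0.2, -5.2, -16.1], [0.3, -6.6, -15.6], [0.4, -7.9, -14.9], [0.4, -9.2, -14.2], [0.5, -10.4, -13.3], [0.6, -11.5, -12.4], [0.7, -12.6, -11.3], [0.8, -13.5, -10.2], [0.9, -14.3, -8.9], [1.0, -15.1, -7.7], [1.0, -15.7, -6.3], [1.1, -16.2, -4.9], [1.2, -16.5, -3.5], [1.3, -16.8, -2.0], [1.4, -16.9, -0.5], [1.5, -16.9, 0.9], [1.6, -16.7, 2.4], [1.7, -16.5, 3.9], [1.8, -16.1, 5.3]]
```

Request:
drive_tool([
  {"delta_pos": [0, 0, 0], "turn": 0, "claw": 0},
  {"delta_pos": [0, 0, 0], "turn": 0, "claw": 0},
  {"delta_pos": [0, 0, 0], "turn": 0, "claw": 0},
  {"delta_pos": [0, 0, 0], "turn": 0, "claw": 0},
])

```text
time_s: 4.47
tcp_pos: [0.4565, -0.0283, 0.1296]
ee_rot: [[0.018, -1.0, 0.002], [-1.0, -0.018, 0.0], [-0.0, -0.002, -1.0]]
wrist_force: [6.6, -1.9, -4.4]
gripper_width: 0.103
gripper_force: 30.0
```

Request:
drive_tool([
  {"delta_pos": [0, -1.7, -8.3], "turn": 0, "claw": 0},
  {"delta_pos": [0, -2.1, -8.2], "turn": 0, "claw": 0},
  {"delta_pos": [0, -5.2, -16.1], "turn": 0, "claw": 0},
  {"delta_pos": [0, -6.6, -15.6], "turn": 0, "claw": 0},
  {"delta_pos": [0, -7.9, -14.9], "turn": 0, "claw": 0},
  {"delta_pos": [0, -9.2, -14.2], "turn": 0, "claw": 0},
  {"delta_pos": [0, -10.4, -13.3], "turn": 0, "claw": 0},
  {"delta_pos": [0, -11.5, -12.4], "turn": 0, "claw": 0},
  {"delta_pos": [0, -12.6, -11.3], "turn": 0, "claw": 0},
  {"delta_pos": [0, -13.5, -10.2], "turn": 0, "claw": 0},
])

```text
time_s: 5.72
tcp_pos: [0.5315, -0.0272, 0.2531]
ee_rot: [[0.017, -1.0, -0.013], [-1.0, -0.017, -0.001], [0.0, 0.013, -1.0]]
wrist_force: [-7.1, 1.3, 2.5]
gripper_width: 0.1
gripper_force: 30.0
```

Run:
```python
from h import *
th=.0875*9
x=-190*np.cos(th)+35*np.sin(th);z=190*np.sin(th)+35*np.cos(th)
go((.6465+x/1000,-.0265,.1095+z/1000-.0145))
```

```text
t 5.725 tcp [ 0.5315 -0.0272  0.2531] az -89.01 F [-7.1  1.3  2.5] w 0.1 gf 30.0 tilt [-0.013 -0.001 -1.   ]
 delta tool mm [-0.6 -5.8 -1.3]
```

Request:
drive_tool([
  {"delta_pos": [0, -14.3, -8.9], "turn": 0, "claw": 0},
  {"delta_pos": [0, -15.1, -7.7], "turn": 0, "claw": 0},
  {"delta_pos": [0, -15.7, -6.3], "turn": 0, "claw": 0},
  {"delta_pos": [0, -16.2, -4.9], "turn": 0, "claw": 0},
  {"delta_pos": [0, -16.5, -3.5], "turn": 0, "claw": 0},
  {"delta_pos": [0, -16.8, -2.0], "turn": 0, "claw": 0},
  {"delta_pos": [0, -16.9, -0.5], "turn": 0, "claw": 0},
  {"delta_pos": [0, -16.9, 0.9], "turn": 0, "claw": 0},
  {"delta_pos": [0, -16.7, 2.4], "turn": 0, "claw": 0},
  {"delta_pos": [0, -16.5, 3.9], "turn": 0, "claw": 0},
  {"delta_pos": [0, -12, 4], "turn": 0, "claw": 0},
  {"delta_pos": [0, 0, 0], "turn": 0, "claw": 0},
])

```text
time_s: 7.22
tcp_pos: [0.7104, -0.0246, 0.2766]
ee_rot: [[0.018, -1.0, 0.0], [-1.0, -0.018, -0.001], [0.001, -0.0, -1.0]]
wrist_force: [1.0, -3.1, 2.2]
gripper_width: 0.104
gripper_force: 30.0
```

Run:
```python
from h import *
for th in (1.65,1.7,1.75):
  x=-190*np.cos(th)+35*np.sin(th);z=190*np.sin(th)+35*np.cos(th)
  go((.6465+x/1000,-.0265,.1095+z/1000-.0145))
```

```text
t 7.225 tcp [ 0.7104 -0.0246  0.2766] az -88.99 F [ 1.  -3.1  2.2] w 0.104 gf 30.0 tilt [ 0.    -0.001 -1.   ]
 delta tool mm [ 1.7 14.  -5.1]
t 7.225 tcp [ 0.7104 -0.0246  0.2766] az -88.99 F [ 1.  -3.1  2.2] w 0.104 gf 30.0 tilt [ 0.    -0.001 -1.   ]
 delta tool mm [ 1.8  4.7 -2.4]
t 7.225 tcp [ 0.7104 -0.0246  0.2766] az -88.99 F [ 1.  -3.1  2.2] w 0.104 gf 30.0 tilt [ 0.    -0.001 -1.   ]
 delta tool mm [ 2.  -4.4  0.8]
```

Request:
drive_tool([
  {"delta_pos": [0, -5, 1], "turn": 0, "claw": 0},
  {"delta_pos": [0, 0, 0], "turn": 0, "claw": 0},
  {"delta_pos": [0, 0, 0], "turn": 0, "claw": 0.3},
  {"delta_pos": [0, 0, 0], "turn": 0, "claw": 0.3},
  {"delta_pos": [0, 0, 0], "turn": 0, "claw": 0.3},
  {"delta_pos": [0, 0, -15], "turn": 0, "claw": 0.3},
  {"delta_pos": [0, 0, -30], "turn": 0, "claw": 0.3},
  {"delta_pos": [0, 50, 0], "turn": 0, "claw": 0.8},
  {"delta_pos": [0, 50, 0], "turn": 0, "claw": 0.8},
  {"delta_pos": [0, 53, 0], "turn": 0, "claw": 1},
])

```text
time_s: 8.48
tcp_pos: [0.5608, -0.0263, 0.3218]
ee_rot: [[0.018, -1.0, 0.002], [-1.0, -0.018, 0.0], [-0.0, -0.002, -1.0]]
wrist_force: [0.6, 0.1, 0.2]
gripper_width: 0.558
gripper_force: 0.0
```

Request:
drive_tool([
  {"delta_pos": [0, 0, 0], "turn": -0.1726, "claw": 1},
  {"delta_pos": [0, 0, 0], "turn": -0.1726, "claw": 1},
  {"delta_pos": [0, 0, 0], "turn": -0.1726, "claw": 1},
  {"delta_pos": [0, 0, 0], "turn": -0.1726, "claw": 1},
  {"delta_pos": [0, 0, 0], "turn": -0.1726, "claw": 1},
  {"delta_pos": [0, 0, 0], "turn": -0.1726, "claw": 1},
  {"delta_pos": [0, 0, 0], "turn": -0.1726, "claw": 1},
  {"delta_pos": [0, 0, 0], "turn": -0.1726, "claw": 1},
  {"delta_pos": [0, 0, 0], "turn": -0.1726, "claw": 1},
])

```text
time_s: 9.6
tcp_pos: [0.5622, -0.0263, 0.3221]
ee_rot: [[1.0, 0.007, 0.002], [0.007, -1.0, 0.0], [0.002, -0.0, -1.0]]
wrist_force: [0.5, -0.1, -0.0]
gripper_width: 1.0
gripper_force: 0.0
```

Run:
```python
from h import *
go((.5615,-.0265,.051))
for n in('top','side'):
    d=cap(n); np.savez('%s1.npz'%n,**d); p=pts(d)
    cv2.imwrite(f'pics/{n}1.png',d['color'][...,::-1])
    m=(abs(p[...,0]-.5615)<.06)&(abs(p[...,1]+.0265)<.06)&(p[...,2]>.09)&(p[...,2]<.11); q=p[m]
    print(n,len(q)); 
    if len(q)>5: print(q.mean(0).round(4),cv2.minEnclosingCircle((q[:,:2]*1000).astype(np.float32)))
    l=p[(p[...,0]>.62)&(p[...,0]<.75)&(abs(p[...,1]+.0265)<.1)&(p[...,2]>.2)&(p[...,2]<.31)];print(' lid',len(l),l[:,2].max() if len(l) else '',l.mean(0))
    m=(abs(p[...,0]-.489)<.05)&(abs(p[...,1]+.307)<.05)&(p[...,2]>.105)&(p[...,2]<.122); q=p[m]; print(' next',len(q),q.mean(0).round(4),cv2.minEnclosingCircle((q[:,:2]*1000).astype(np.float32)))
cv2.imwrite('pics/both1.png',cv2.hconcat([cv2.imread('pics/top1.png')[100:384,60:440],cv2.imread('pics/side1.png')[100:384,100:480]]))
```

```text
t 9.6 tcp [ 0.5622 -0.0263  0.3221] az 0.38 F [ 0.5 -0.1 -0. ] w 1.0 gf 0.0 tilt [ 0.002  0.    -1.   ]
 delta tool mm [ -1.2   0.3 271.1]
top 292
[ 0.5616 -0.0236  0.0972] ((562.6122436523438, -23.451141357421875), 27.426097869873047)
 lid 183 0.28218322909893145 [ 0.67178177 -0.10458955  0.25569205]
 next 313 [ 0.4891 -0.3069  0.1117] ((489.9878845214844, -306.5751647949219), 27.728635787963867)
side 218
[ 0.5626 -0.0195  0.1001] ((563.4733276367188, -23.931604385375977), 28.47643280029297)
 lid 1080 0.2979319705003022 [ 0.67566729 -0.01435376  0.25555201]
 next 147 [ 0.4902 -0.3028  0.1151] ((490.6684875488281, -307.9814147949219), 28.837566375732422)
```

View pics/both1.png

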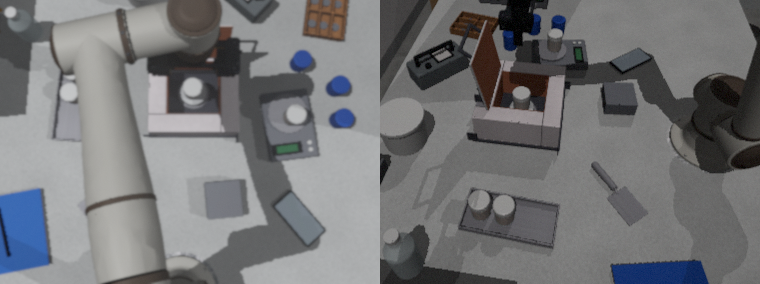

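Top crop: the chamber is open and the counted pot is at about (193,92). Side crop: the lid leans back at about (487,75). Next I'll descend and grip the pot.

Request:
drive_tool([
  {"delta_pos": [0, -2, 50], "turn": 0, "claw": 1},
  {"delta_pos": [0, 0, 50], "turn": 0, "claw": 1},
  {"delta_pos": [0, 0, 50], "turn": 0, "claw": 1},
  {"delta_pos": [0, 0, 50], "turn": 0, "claw": 1},
  {"delta_pos": [0, 0, 45], "turn": 0, "claw": 1},
  {"delta_pos": [0, 0, 26], "turn": 0, "claw": 1},
  {"delta_pos": [0, 0, 0], "turn": 0, "claw": 0.5},
  {"delta_pos": [0, 0, 0], "turn": 0, "claw": 0.5},
  {"delta_pos": [0, 0, 0], "turn": 0, "claw": 0.5},
  {"delta_pos": [0, 0, 0], "turn": 0, "claw": 0.5},
  {"delta_pos": [0, 0, 0], "turn": 0, "claw": 0.5},
  {"delta_pos": [0, 0, 0], "turn": 0, "claw": 0.5},
])

```text
time_s: 11.2
tcp_pos: [0.5624, -0.0243, 0.0508]
ee_rot: [[1.0, 0.001, 0.002], [0.001, -1.0, 0.0], [0.002, -0.0, -1.0]]
wrist_force: [-2.4, 2.0, 5.6]
gripper_width: 0.614
gripper_force: 30.0
```

Request:
drive_tool([
  {"delta_pos": [0, 0, -15], "turn": 0, "claw": 0.5},
  {"delta_pos": [0, 0, -35], "turn": 0, "claw": 0.5},
  {"delta_pos": [0, 0, -50], "turn": 0, "claw": 0.5},
  {"delta_pos": [0, 0, -30], "turn": 0, "claw": 0.5},
  {"delta_pos": [-12, -44, 0], "turn": 0, "claw": 0.5},
  {"delta_pos": [-12, -44, 0], "turn": 0, "claw": 0.5},
  {"delta_pos": [-12, -44, 0], "turn": 0, "claw": 0.5},
  {"delta_pos": [-12, -44, 0], "turn": 0, "claw": 0.5},
  {"delta_pos": [-12, -44, 0], "turn": 0, "claw": 0.5},
  {"delta_pos": [-12, -44, 0], "turn": 0, "claw": 0.5},
  {"delta_pos": [-12, -44, 0], "turn": 0, "claw": 0.5},
  {"delta_pos": [-12, -44, 0], "turn": 0, "claw": 0.5},
])

```text
time_s: 12.7
tcp_pos: [0.4647, 0.3286, 0.18]
ee_rot: [[1.0, 0.001, -0.0], [0.001, -1.0, -0.0], [-0.0, 0.0, -1.0]]
wrist_force: [0.2, -0.2, -0.0]
gripper_width: 0.616
gripper_force: 30.0
```

Run:
```python
from h import *
d=dict(np.load('top0.npz'))
print([ray(d,u/1.5,v/1.5,.018)[:2].round(3).tolist() for u,v in((170,359),(227,361),(238,243),(181,240))])
go((.464,.328,.18),(.464,.328,.026))
d=cap('top');p=pts(d);q=p[(abs(p[...,0]-.464)<.05)&(abs(p[...,1]-.328)<.1)&(p[...,2]>.15)&(p[...,2]<.32)];print(len(q))
```

```text
[[0.416, 0.375], [0.414, 0.265], [0.649, 0.257], [0.653, 0.371]]
t 12.7 tcp [0.4647 0.3286 0.18  ] az 0.03 F [ 0.2 -0.2 -0. ] w 0.616 gf 30.0 tilt [-0. -0. -1.]
 delta tool mm [-0.7  0.6 -0. ]
 delta tool mm [  0.  -0. 154.]
1266
```

Request:
drive_tool([
  {"delta_pos": [-1, 4, 45], "turn": 0, "claw": 0.5},
  {"delta_pos": [0, 0, 50], "turn": 0, "claw": 0.5},
  {"delta_pos": [0, 0, 35], "turn": 0, "claw": 0.5},
  {"delta_pos": [0, 0, 15], "turn": 0, "claw": 0.5},
  {"delta_pos": [0, 0, 5], "turn": 0, "claw": 0.5},
  {"delta_pos": [0, 0, 4], "turn": 0, "claw": 0.5},
  {"delta_pos": [0, 0, 0], "turn": 0, "claw": 0.5},
])

```text
time_s: 13.62
tcp_pos: [0.4651, 0.3239, 0.0266]
ee_rot: [[1.0, 0.001, 0.001], [0.001, -1.0, 0.001], [0.001, -0.001, -1.0]]
wrist_force: [-0.2, 0.0, -1.6]
gripper_width: 0.618
gripper_force: 30.0
```

Request:
drive_tool([
  {"delta_pos": [0, 0, 1], "turn": 0, "claw": 0.5},
  {"delta_pos": [0, 0, 0], "turn": 0, "claw": 0.66},
  {"delta_pos": [0, 0, 0], "turn": 0, "claw": 0.8},
  {"delta_pos": [0, 0, 0], "turn": 0, "claw": 1},
  {"delta_pos": [0, 0, 0], "turn": 0, "claw": 1},
  {"delta_pos": [0, 0, 0], "turn": 0, "claw": 1},
  {"delta_pos": [0, 0, -25], "turn": 0, "claw": 1},
  {"delta_pos": [0, 0, -60], "turn": 0, "claw": 1},
  {"delta_pos": [0, 0, -60], "turn": 0, "claw": 1},
  {"delta_pos": [0, 0, -30], "turn": 0, "claw": 1},
])

```text
time_s: 14.88
tcp_pos: [0.4656, 0.3244, 0.2038]
ee_rot: [[1.0, 0.001, 0.004], [0.001, -1.0, 0.004], [0.004, -0.004, -1.0]]
wrist_force: [0.2, -0.1, -0.7]
gripper_width: 1.0
gripper_force: 0.0
```

Run:
```python
from h import *
go((.4895,-.307,.2),(.4895,-.307,.066))
for n in('side','top'):
    d=cap(n);p=pts(d); np.savez('%s2.npz'%n,**d)
    q=p[(abs(p[...,0]-.464)<.035)&(abs(p[...,1]-.325)<.05)&(p[...,2]>.06)&(p[...,2]<.09)];print(n,len(q),q.mean(0) if len(q) else '')
    if n=='side': cv2.imwrite('pics/side2.png',cv2.resize(d['color'][...,::-1],None,fx=1.5,fy=1.5))
```

```text
t 14.875 tcp [0.4656 0.3244 0.2038] az 0.06 F [ 0.2 -0.1 -0.7] w 1.0 gf 0.0 tilt [ 0.004  0.004 -1.   ]
 delta tool mm [ 23.2 631.4   1.1]
 delta tool mm [ -0.6   0.6 134. ]
side 350 [0.46492974 0.33151607 0.07336031]
top 69 [0.44626284 0.32377279 0.06994439]
```

View pics/side2.png

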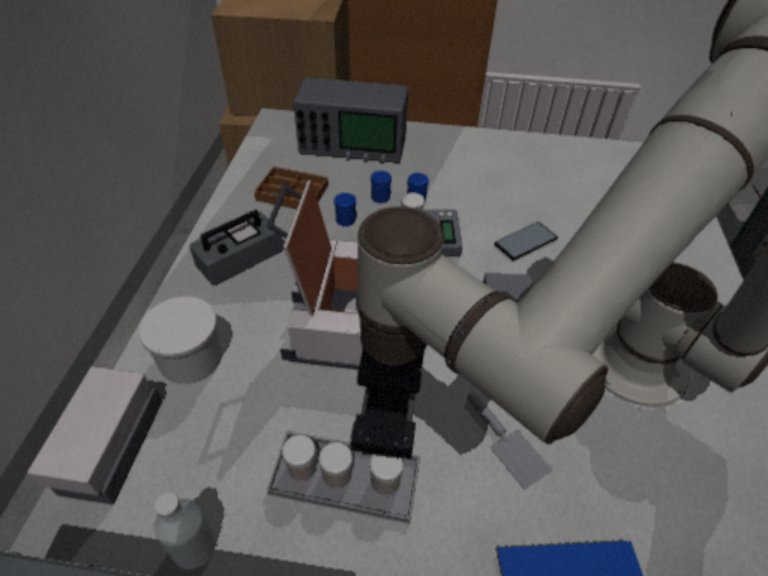

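The side view shows the counted pot upright in the tray at (387,472), with pots a and b undisturbed at (298,455) and (336,462). The lid stays open. I'll go for the next pot.

Request:
drive_tool([
  {"delta_pos": [2, 35, 0], "turn": 0, "claw": 1},
  {"delta_pos": [2, 54, 0], "turn": 0, "claw": 1},
  {"delta_pos": [2, 54, 0], "turn": 0, "claw": 1},
  {"delta_pos": [2, 54, 0], "turn": 0, "claw": 1},
  {"delta_pos": [2, 54, 0], "turn": 0, "claw": 1},
  {"delta_pos": [2, 54, 0], "turn": 0, "claw": 1},
  {"delta_pos": [2, 54, 0], "turn": 0, "claw": 1},
  {"delta_pos": [2, 54, 0], "turn": 0, "claw": 1},
  {"delta_pos": [2, 54, 0], "turn": 0, "claw": 1},
  {"delta_pos": [2, 54, 0], "turn": 0, "claw": 1},
  {"delta_pos": [2, 54, 0], "turn": 0, "claw": 1},
  {"delta_pos": [2, 56, 0], "turn": 0, "claw": 1},
])

```text
time_s: 16.48
tcp_pos: [0.4883, -0.309, 0.1983]
ee_rot: [[1.0, 0.001, -0.002], [0.001, -1.0, 0.001], [-0.002, -0.001, -1.0]]
wrist_force: [1.1, 0.7, 0.1]
gripper_width: 1.002
gripper_force: 0.0
```

Request:
drive_tool([
  {"delta_pos": [0, 0, 0], "turn": 0, "claw": 1},
  {"delta_pos": [0, 0, 0], "turn": 0, "claw": 1},
])

```text
time_s: 16.73
tcp_pos: [0.4882, -0.3073, 0.1983]
ee_rot: [[1.0, -0.0, -0.002], [-0.0, -1.0, 0.001], [-0.002, -0.001, -1.0]]
wrist_force: [-0.4, 0.1, 0.1]
gripper_width: 1.0
gripper_force: 0.0
```

Run:
```python
from h import *
go((.49,-.3073,.2),(.49,-.3073,.066))
```

```text
t 16.725 tcp [ 0.4882 -0.3073  0.1983] az -0.01 F [-0.4  0.1  0.1] w 1.0 gf 0.0 tilt [-0.002  0.001 -1.   ]
 delta tool mm [ 1.8  0.  -1.7]
 delta tool mm [  0.3   0.2 134. ]
```

Request:
drive_tool([
  {"delta_pos": [2, 0, 50], "turn": 0, "claw": 1},
  {"delta_pos": [0, 0, 50], "turn": 0, "claw": 1},
  {"delta_pos": [0, 0, 32], "turn": 0, "claw": 1},
  {"delta_pos": [0, 0, 0], "turn": 0, "claw": 0.5},
  {"delta_pos": [0, 0, 0], "turn": 0, "claw": 0.5},
  {"delta_pos": [0, 0, 0], "turn": 0, "claw": 0.5},
  {"delta_pos": [0, 0, 0], "turn": 0, "claw": 0.5},
  {"delta_pos": [0, 0, 0], "turn": 0, "claw": 0.5},
  {"delta_pos": [0, 0, 0], "turn": 0, "claw": 0.5},
])

```text
time_s: 17.85
tcp_pos: [0.4918, -0.3079, 0.0691]
ee_rot: [[1.0, 0.001, 0.002], [0.001, -1.0, -0.001], [0.002, 0.001, -1.0]]
wrist_force: [-0.8, 0.2, 6.6]
gripper_width: 0.613
gripper_force: 30.0
```

Run:
```python
from h import *
go((.5615,-.0265,.2))
# detector from side/top frames with open chamber after pot removal
for f in('side2','top2'):
    d=dict(np.load(f+'.npz'));p=pts(d)
    b=(abs(p[...,0]-.5615)<.07)&(abs(p[...,1]+.0265)<.07)
    q=p[b&(p[...,2]>.024)&(p[...,2]<.036)]; print(f,b.sum(),len(q))
    if len(q)>20: print(q.mean(0).round(4),[np.round(a,1) for a in cv2.minEnclosingCircle((q[:,:2]*1000).astype(np.float32))])
d=cap('side');p=pts(d);cv2.imwrite('pics/side3.png',d['color'][...,::-1]); np.savez('side3.npz',**d)
b=(abs(p[...,0]-.5615)<.07)&(abs(p[...,1]+.0265)<.07);q=p[b&(p[...,2]>.024)&(p[...,2]<.036)]; print(len(q),q.mean(0),[np.round(a,1) for a in cv2.minEnclosingCircle((q[:,:2]*1000).astype(np.float32))])
```

```text
t 17.85 tcp [ 0.4918 -0.3079  0.0691] az 0.05 F [-0.8  0.2  6.6] w 0.613 gf 30.0 tilt [ 0.002 -0.001 -1.   ]
 delta tool mm [  70.2 -281.2 -131. ]
side2 200 52
[ 0.5872 -0.0319  0.0315] [array([583.9, -32.6]), np.float64(20.1)]
top2 2019 482
[ 0.5601 -0.0263  0.028 ] [array([560.6, -26.1]), np.float64(37.9)]
223 [ 0.56138658 -0.03709529  0.03126023] [array([561. , -28.1]), np.float64(37.8)]
```

Request:
drive_tool([
  {"delta_pos": [0, 0, -15], "turn": 0, "claw": 0.5},
  {"delta_pos": [0, 0, -35], "turn": 0, "claw": 0.5},
  {"delta_pos": [0, 0, -50], "turn": 0, "claw": 0.5},
  {"delta_pos": [0, 0, -31], "turn": 0, "claw": 0.5},
  {"delta_pos": [8, -30, 0], "turn": 0, "claw": 0.5},
  {"delta_pos": [12, -48, 0], "turn": 0, "claw": 0.5},
  {"delta_pos": [12, -48, 0], "turn": 0, "claw": 0.5},
  {"delta_pos": [12, -48, 0], "turn": 0, "claw": 0.5},
  {"delta_pos": [12, -48, 0], "turn": 0, "claw": 0.5},
  {"delta_pos": [9, -36, 0], "turn": 0, "claw": 0.5},
  {"delta_pos": [6, -23, 0], "turn": 0, "claw": 0.5},
  {"delta_pos": [0, 0, 0], "turn": 0, "claw": 0.5},
])

```text
time_s: 19.4
tcp_pos: [0.5616, -0.025, 0.1985]
ee_rot: [[1.0, 0.003, -0.001], [0.003, -1.0, 0.0], [-0.001, -0.0, -1.0]]
wrist_force: [-0.2, -0.2, -2.7]
gripper_width: 0.615
gripper_force: 30.0
```

Run:
```python
from h import *
go((.5625,-.0265,.2),(.5625,-.0265,.054))
for n in('top','side'):
    d=cap(n);p=pts(d);c=d['color'].astype(int)
    m=(abs(p[...,0]-.5625)<.05)&(abs(p[...,1]+.0265)<.06)&(p[...,2]>.17)&(p[...,2]<.26)&(c.min(-1)>90);q=p[m]
    print(n,len(q),np.percentile(q,[2,50,98],axis=0).round(4).tolist() if len(q) else '')
    cv2.imwrite(f'pics/{n}4.png',cv2.resize(d['color'][100:290,130:400,::-1],None,fx=2.5,fy=2.5))
```

```text
t 19.4 tcp [ 0.5616 -0.025   0.1985] az 0.16 F [-0.2 -0.2 -2.7] w 0.615 gf 30.0 tilt [-0.001  0.    -1.   ]
 delta tool mm [ 0.9  1.5 -1.5]
 delta tool mm [1.00e-01 0.00e+00 1.46e+02]
top 22 [[0.5339, -0.0453, 0.1748], [0.5377, -0.0133, 0.1915], [0.5446, -0.004, 0.2208]]
side 0
```

View pics/side4.png

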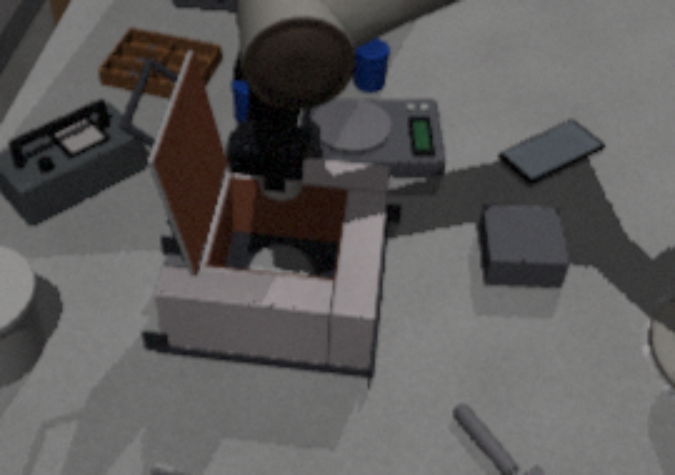

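The held pot's bottom is at (280,190), directly over the detector at (285,258). I'll lower it gently.

Request:
drive_tool([
  {"delta_pos": [0.5, 1.5, 40], "turn": 0, "claw": 0.5},
  {"delta_pos": [0, 0, 40], "turn": 0, "claw": 0.5},
  {"delta_pos": [0, 0, 30], "turn": 0, "claw": 0.5},
  {"delta_pos": [0, 0, 15], "turn": 0, "claw": 0.5},
  {"delta_pos": [0, 0, 8], "turn": 0, "claw": 0.5},
  {"delta_pos": [0, 0, 5], "turn": 0, "claw": 0.5},
  {"delta_pos": [0, 0, 3], "turn": 0, "claw": 0.5},
  {"delta_pos": [0, 0, 2], "turn": 0, "claw": 0.5},
  {"delta_pos": [0, 0, 0], "turn": 0, "claw": 0.5},
])

```text
time_s: 20.62
tcp_pos: [0.5625, -0.0279, 0.0559]
ee_rot: [[1.0, 0.001, 0.001], [0.001, -1.0, 0.0], [0.001, -0.0, -1.0]]
wrist_force: [0.7, -0.1, -1.9]
gripper_width: 0.615
gripper_force: 30.0
```

Request:
drive_tool([
  {"delta_pos": [0, -0.5, 1], "turn": 0, "claw": 0.5},
  {"delta_pos": [0, 0, 1], "turn": 0, "claw": 0.5},
  {"delta_pos": [0, 0, 0], "turn": 0, "claw": 0.5},
])

```text
time_s: 21.0
tcp_pos: [0.5625, -0.0273, 0.0542]
ee_rot: [[1.0, 0.001, 0.0], [0.001, -1.0, 0.0], [0.0, -0.0, -1.0]]
wrist_force: [-1.5, 0.2, 1.8]
gripper_width: 0.616
gripper_force: 30.0
```

Request:
drive_tool([
  {"delta_pos": [0, 0, 0], "turn": 0, "claw": 0.66},
  {"delta_pos": [0, 0, 0], "turn": 0, "claw": 0.8},
  {"delta_pos": [0, 0, 0], "turn": 0, "claw": 1},
  {"delta_pos": [0, 0, 0], "turn": 0, "claw": 1},
  {"delta_pos": [0, 0, 0], "turn": 0, "claw": 1},
  {"delta_pos": [0, 0, -25], "turn": 0, "claw": 1},
  {"delta_pos": [0, 0, -60], "turn": 0, "claw": 1},
  {"delta_pos": [0, 0, -60], "turn": 0, "claw": 1},
  {"delta_pos": [0, 0, -60], "turn": 0, "claw": 1},
  {"delta_pos": [0, 0, -62], "turn": 0, "claw": 1},
])

```text
time_s: 22.25
tcp_pos: [0.5618, -0.0275, 0.3227]
ee_rot: [[1.0, 0.001, 0.0], [0.001, -1.0, 0.0], [0.0, -0.0, -1.0]]
wrist_force: [0.7, -0.1, 0.4]
gripper_width: 1.0
gripper_force: 0.0
```

Request:
drive_tool([
  {"delta_pos": [0, 0, 0], "turn": 0.1726, "claw": 0.3},
  {"delta_pos": [0, 0, 0], "turn": 0.1726, "claw": 0.3},
  {"delta_pos": [0, 0, 0], "turn": 0.1726, "claw": 0.3},
  {"delta_pos": [0, 0, 0], "turn": 0.1726, "claw": 0.3},
  {"delta_pos": [0, 0, 0], "turn": 0.1726, "claw": 0.3},
  {"delta_pos": [0, 0, 0], "turn": 0.1726, "claw": 0.3},
  {"delta_pos": [0, 0, 0], "turn": 0.1726, "claw": 0.3},
  {"delta_pos": [0, 0, 0], "turn": 0.1726, "claw": 0.3},
  {"delta_pos": [0, 0, 0], "turn": 0.1726, "claw": 0.3},
  {"delta_pos": [0, 0, 0], "turn": 0, "claw": 0.3},
])

```text
time_s: 23.5
tcp_pos: [0.5622, -0.0275, 0.3205]
ee_rot: [[0.02, -1.0, -0.0], [-1.0, -0.02, 0.0], [-0.0, 0.0, -1.0]]
wrist_force: [0.7, -0.5, -1.0]
gripper_width: 0.3
gripper_force: 0.0
```

Run:
```python
from h import *
go((.7145,-.0245,.325),(.7145,-.0245,.277))
for n in('top','side'):
    d=cap(n);p=pts(d)
    m=(abs(p[...,0]-.5615)<.06)&(abs(p[...,1]+.0265)<.06)&(p[...,2]>.09)&(p[...,2]<.11); q=p[m]
    if len(q)>5: print(n,len(q),q.mean(0).round(4),cv2.minEnclosingCircle((q[:,:2]*1000).astype(np.float32)))
    l=p[(p[...,0]>.62)&(p[...,0]<.75)&(abs(p[...,1]+.0265)<.1)&(p[...,2]>.2)&(p[...,2]<.31)];print(' lid',len(l),l[:,2].max() if len(l) else '',l.mean(0))
```

```text
t 23.5 tcp [ 0.5622 -0.0275  0.3205] az -88.86 F [ 0.7 -0.5 -1. ] w 0.3 gf 0.0 tilt [-0.  0. -1.]
 delta tool mm [ 1.000e-01 -1.524e+02 -4.500e+00]
 delta tool mm [ 0. -0. 48.]
top 79 [ 0.5725 -0.027   0.0972] ((569.9806518554688, -27.051082611083984), 22.410390853881836)
 lid 215 0.28578006672287937 [ 0.67012366 -0.10539261  0.24766483]
side 218 [ 0.5604 -0.0228  0.0998] ((561.7168579101562, -26.6627197265625), 27.77544593811035)
 lid 1076 0.29907013633360235 [ 0.67569919 -0.01422384  0.25575851]
```

Request:
drive_tool([
  {"delta_pos": [0, -40, -5], "turn": 0, "claw": 0.3},
  {"delta_pos": [0, -50, 0], "turn": 0, "claw": 0.3},
  {"delta_pos": [0, -40, 0], "turn": 0, "claw": 0.3},
  {"delta_pos": [0, -22, 0], "turn": 0, "claw": 0.3},
  {"delta_pos": [0, 0, 0], "turn": 0, "claw": 0.3},
  {"delta_pos": [0, 0, 0], "turn": 0, "claw": 0.3},
])

```text
time_s: 24.35
tcp_pos: [0.7138, -0.0248, 0.3257]
ee_rot: [[0.019, -1.0, -0.0], [-1.0, -0.019, -0.0], [0.0, 0.0, -1.0]]
wrist_force: [0.3, -0.5, 0.8]
gripper_width: 0.303
gripper_force: 0.0
```

Request:
drive_tool([
  {"delta_pos": [0, 0, 25], "turn": 0, "claw": 0.3},
  {"delta_pos": [0, 0, 23], "turn": 0, "claw": 0.3},
  {"delta_pos": [0, 0, 0], "turn": 0, "claw": 0},
  {"delta_pos": [0, 0, 0], "turn": 0, "claw": 0},
  {"delta_pos": [0, 0, 0], "turn": 0, "claw": 0},
  {"delta_pos": [0, 0, 0], "turn": 0, "claw": 0},
  {"delta_pos": [0, 0, 0], "turn": 0, "claw": 0},
])

```text
time_s: 25.22
tcp_pos: [0.7148, -0.0248, 0.2798]
ee_rot: [[0.018, -1.0, 0.003], [-1.0, -0.018, -0.0], [0.0, -0.003, -1.0]]
wrist_force: [-0.3, 0.5, 5.7]
gripper_width: 0.105
gripper_force: 30.0
```

Run:
```python
from h import *
go()
th=np.linspace(1.74,0,25);x=-190*np.cos(th)+35*np.sin(th);z=190*np.sin(th)+35*np.cos(th)
print(x[0]/1000+.6465,z[0]/1000+.095)
print(np.c_[th,-np.r_[0,np.diff(x)],-np.r_[0,np.diff(z)]].round(1).tolist())
```

```text
t 25.225 tcp [ 0.7148 -0.0248  0.2798] az -88.96 F [-0.3  0.5  5.7] w 0.105 gf 30.0 tilt [ 0.003 -0.    -1.   ]
0.712995686369569 0.2763927333005375
[[1.7, -0.0, -0.0], [1.7, 13.3, -4.3], [1.6, 13.6, -3.4], [1.5, 13.8, -2.4], [1.4, 13.9, -1.4], [1.4, 14.0, -0.4], [1.3, 14.0, 0.7], [1.2, 13.9, 1.7], [1.2, 13.7, 2.7], [1.1, 13.5, 3.7], [1.0, 13.2, 4.6], [0.9, 12.8, 5.6], [0.9, 12.4, 6.5], [0.8, 11.9, 7.4], [0.7, 11.3, 8.2], [0.7, 10.7, 9.0], [0.6, 10.0, 9.8], [0.5, 9.3, 10.5], [0.4, 8.5, 11.1], [0.4, 7.7, 11.7], [0.3, 6.8, 12.2], [0.2, 5.9, 12.7], [0.1, 5.0, 13.1], [0.1, 4.0, 13.4], [0.0, 3.0, 13.7]]
```

Request:
drive_tool([
  {"delta_pos": [0, 14, -4.5], "turn": 0, "claw": 0},
  {"delta_pos": [0, 13.6, -3.4], "turn": 0, "claw": 0},
  {"delta_pos": [0, 13.8, -2.4], "turn": 0, "claw": 0},
  {"delta_pos": [0, 13.9, -1.4], "turn": 0, "claw": 0},
  {"delta_pos": [0, 14, -0.4], "turn": 0, "claw": 0},
  {"delta_pos": [0, 14, 0.7], "turn": 0, "claw": 0},
  {"delta_pos": [0, 13.9, 1.7], "turn": 0, "claw": 0},
  {"delta_pos": [0, 13.7, 2.7], "turn": 0, "claw": 0},
  {"delta_pos": [0, 13.5, 3.7], "turn": 0, "claw": 0},
  {"delta_pos": [0, 13.2, 4.6], "turn": 0, "claw": 0},
  {"delta_pos": [0, 12.8, 5.6], "turn": 0, "claw": 0},
  {"delta_pos": [0, 12.4, 6.5], "turn": 0, "claw": 0},
])

```text
time_s: 26.72
tcp_pos: [0.5489, -0.0272, 0.2624]
ee_rot: [[0.018, -1.0, -0.005], [-1.0, -0.018, 0.001], [-0.001, 0.005, -1.0]]
wrist_force: [-0.2, 2.2, -1.4]
gripper_width: 0.106
gripper_force: 30.0
```

Run:
```python
from h import *
s=monitor.sense();p=np.array(s['tcp_pos'])
for off in(.010,.011,.0145):
    bx,bz=p[0]-.6465,p[2]+off-.1095
    print(off,np.hypot(bx,bz),np.arctan2(bz,-bx)-np.arctan2(35,190))
go()
```

```text
0.01 0.18995082402062427 0.8488472067834606
0.011 0.1908093375398595 0.8515407259048094
0.0145 0.1938248188555856 0.8607797384292547
t 26.725 tcp [ 0.5489 -0.0272  0.2624] az -88.99 F [-0.2  2.2 -1.4] w 0.106 gf 30.0 tilt [-0.005  0.001 -1.   ]
```

Tracking well at about 0.86 rad. I'll finish the arc, more slowly at the end.

Request:
drive_tool([
  {"delta_pos": [0, 11.9, 7.4], "turn": 0, "claw": 0},
  {"delta_pos": [0, 11.3, 8.2], "turn": 0, "claw": 0},
  {"delta_pos": [0, 10.7, 9], "turn": 0, "claw": 0},
  {"delta_pos": [0, 10, 9.8], "turn": 0, "claw": 0},
  {"delta_pos": [0, 9.3, 10.5], "turn": 0, "claw": 0},
  {"delta_pos": [0, 8.5, 11.1], "turn": 0, "claw": 0},
  {"delta_pos": [0, 7.7, 11.7], "turn": 0, "claw": 0},
  {"delta_pos": [0, 6.8, 12.2], "turn": 0, "claw": 0},
  {"delta_pos": [0, 5.9, 12.7], "turn": 0, "claw": 0},
  {"delta_pos": [0, 5, 13], "turn": 0, "claw": 0},
  {"delta_pos": [0, 2, 6.7], "turn": 0, "claw": 0},
  {"delta_pos": [0, 0, 0], "turn": 0, "claw": 0},
])

```text
time_s: 28.22
tcp_pos: [0.4608, -0.0286, 0.1503]
ee_rot: [[0.017, -1.0, -0.003], [-1.0, -0.017, 0.001], [-0.001, 0.003, -1.0]]
wrist_force: [-0.7, 6.1, -3.0]
gripper_width: 0.106
gripper_force: 30.0
```

Run:
```python
from h import *
s=monitor.sense();p=np.array(s['tcp_pos'])
for off in(.010,.0145):
    bx,bz=p[0]-.6465,p[2]+off-.1095
    print(off,np.hypot(bx,bz),np.arctan2(bz,-bx)-np.arctan2(35,190))
go((.4565,-.028,.133))
```

```text
0.01 0.19255125331491663 0.08485407699237749
0.0145 0.19378724215326426 0.10725434839556994
t 28.225 tcp [ 0.4608 -0.0286  0.1503] az -89.01 F [-0.7  6.1 -3. ] w 0.106 gf 30.0 tilt [-0.003  0.001 -1.   ]
 delta tool mm [-0.7  4.2 17.3]
```

Request:
drive_tool([
  {"delta_pos": [0, 1.5, 5], "turn": 0, "claw": 0},
  {"delta_pos": [0, 1, 5], "turn": 0, "claw": 0},
  {"delta_pos": [0, 0.5, 4], "turn": 0, "claw": 0},
  {"delta_pos": [0, 0, 2], "turn": 0, "claw": 0},
  {"delta_pos": [0, 0, 0], "turn": 0, "claw": 0},
])

```text
time_s: 28.85
tcp_pos: [0.4569, -0.0288, 0.1343]
ee_rot: [[0.017, -1.0, -0.005], [-1.0, -0.017, 0.001], [-0.001, 0.005, -1.0]]
wrist_force: [-3.6, 6.7, -2.0]
gripper_width: 0.105
gripper_force: 30.0
```

Request:
drive_tool([
  {"delta_pos": [0, 0, 1.5], "turn": 0, "claw": 0},
  {"delta_pos": [0, 0, 1], "turn": 0, "claw": 0},
  {"delta_pos": [0, 0, 0], "turn": 0, "claw": 0},
])

```text
time_s: 29.22
tcp_pos: [0.4565, -0.0288, 0.1319]
ee_rot: [[0.017, -1.0, -0.006], [-1.0, -0.017, 0.001], [-0.001, 0.006, -1.0]]
wrist_force: [-3.6, 7.4, -0.4]
gripper_width: 0.103
gripper_force: 30.0
```

Request:
drive_tool([
  {"delta_pos": [0, 0, 1], "turn": 0, "claw": 0},
  {"delta_pos": [0, 0, 1], "turn": 0, "claw": 0},
  {"delta_pos": [0, 0, 0], "turn": 0, "claw": 0},
])

```text
time_s: 29.6
tcp_pos: [0.4565, -0.0288, 0.1317]
ee_rot: [[0.018, -1.0, -0.005], [-1.0, -0.018, 0.001], [-0.001, 0.005, -1.0]]
wrist_force: [-7.7, 8.8, 9.7]
gripper_width: 0.103
gripper_force: 30.0
```

The lid has seated: the force rises and the height no longer changes. I'll release and retreat.

Request:
drive_tool([
  {"delta_pos": [0, 0, 0], "turn": 0, "claw": 0.2},
  {"delta_pos": [0, 0, 0], "turn": 0, "claw": 0.5},
  {"delta_pos": [0, 0, 0], "turn": 0, "claw": 0.5},
  {"delta_pos": [0, 0, 0], "turn": 0, "claw": 0.5},
  {"delta_pos": [0, 0, 0], "turn": 0, "claw": 0.5},
  {"delta_pos": [0, 0, -20], "turn": 0, "claw": 0.5},
  {"delta_pos": [0, 0, -50], "turn": 0, "claw": 0.5},
  {"delta_pos": [0, 0, -50], "turn": 0, "claw": 0.5},
  {"delta_pos": [0, 30, 0], "turn": 0, "claw": 0.5},
  {"delta_pos": [0, 0, 0], "turn": 0, "claw": 0.5},
  {"delta_pos": [0, 0, 0], "turn": 0, "claw": 0.5},
])

```text
time_s: 30.98
tcp_pos: [0.4296, -0.0299, 0.2513]
ee_rot: [[0.018, -1.0, 0.0], [-1.0, -0.018, -0.0], [0.0, -0.0, -1.0]]
wrist_force: [1.0, -0.4, 0.4]
gripper_width: 0.503
gripper_force: 0.0
```

Run:
```python
from h import *
go()
d=cap('side');p=pts(d);cv2.imwrite('pics/side5.png',cv2.resize(d['color'][...,::-1],None,fx=1.5,fy=1.5))
for x in(.48,.52,.56,.6,.63):
    q=p[(abs(p[...,0]-x)<.012)&(abs(p[...,1]+.026)<.07)&(p[...,2]>.09)&(p[...,2]<.14)];print(x,len(q),np.median(q[:,2]) if len(q) else '')
```

```text
t 30.975 tcp [ 0.4296 -0.0299  0.2513] az -88.96 F [ 1.  -0.4  0.4] w 0.503 gf 0.0 tilt [ 0. -0. -1.]
0.48 291 0.1154752120328636
0.52 277 0.11519151463189004
0.56 275 0.11517122949179959
0.6 268 0.11528516983420894
0.63 272 0.11583771013831134
```

View pics/side5.png

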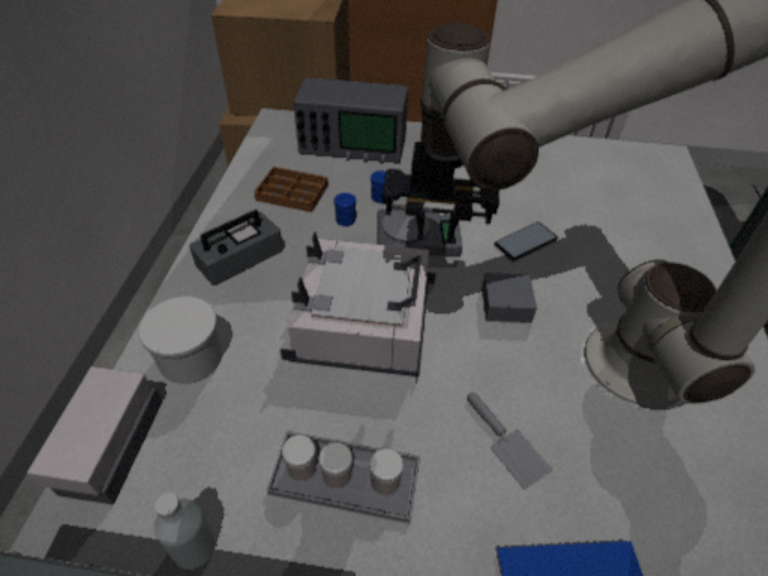

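The side view shows the lid flat and shut at (365,285), all three pots standing in the tray, and the gripper clear of everything. I'll hand it in.

```bash
python3 -c "
from station import ticket
print(ticket.finish_job())"
```

```text
the job is handed in; nothing more can be done
None
```

I handed the job in at about 31 s; no verdict came back. By my measurements the counted pot stands in the free part of the tray, the next pot stands about 1 mm from the end cap's centre, and the lid was lowered gently and rests shut. The two tray pots look unmoved.

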